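Release the pallet lock by feel

ROBOT

A 6-joint arm with a two-finger parallel gripper is mounted at the origin on a cart in front of the work surface, level with it; the furniture and walls round the work are solid. World frame = base frame: x ahead of the robot, y to its left, z up, the work surface at z = 0. Lengths are in m, angles in rad, forces in N, time in s.
With the tool pointing down it reaches from about 0.375 to 0.9 m from the base axis. Payload 3.1 kg.
Tool frame: the origin (TCP) lies on the centre line of the jaws, within the pads' length; the fingertips stand ahead of it and the grasp point (between the pads) lies 3 mm ahead of it (robot.tip_reach is the z of the fingertips in the tool frame, in m); z points along the fingers, y is the line along which they close (so a half turn about z gives the same grasp; the last joint's range is limited). The gripper opens to 87 mm and grips with 3 to 60 N. Pads are 19 mm wide; open, the fingers measure 117 mm over their backs; the gripper's body (75 mm by 190 mm) begins 51 mm behind the grasp point.
Start: joints at [-1.306, 0.527, 1.433, -0, 1.181, -0.178], TCP at [0.268, -0.565, 0.245] pointing down, gripper open.
Joint ranges: [-3.08, 3.08], [-0.75, 2.2], [0.22, 2.44], [-1.43, 4.57], [0, 2.65], [-2.85, 2.85]. Speed limits (rad/s): [2.79, 2.79, 3.14, 3.14, 3.14, 3.14].

INTERFACE

Orientations are given as a unit quaternion [x, y, z, w].
In Python, from rig import sensors, eyes, ticket, robot gives the robot as it stands.
- The arm moves only by the tool drive_tool, never from a script. Its argument "deltas" is a list that holds one entry, the list of rows, each a list of 6 numbers: the shift along the tool's x, y, z in mm, then the turn, a rotation vector about the tool's x, y, z in rad. A call has 1 to 8 rows; each row shifts and turns the commanded pose from where the row before left it, along the tool's axes as they then stand; what a row does not reach is not made up. A row lasts 1/12 s, in which the tool goes at most 41.7 mm and 7.16 degrees, less where a joint would pass 70% of its speed; a pose out of reach is approached as far as the arm can. A call is refused whole if a number of a shift passes 41.7 or a number of a turn 0.125, either way. A call with a gripper value outside its range is refused whole. "gripper" is the opening in per cent of the stroke, from 0 (shut) to 100 (fully open), set as the call begins (left out, the last holds). The fingers move at their own pace and stop on an object; "squeeze" is the grip in N (left out, the last holds). Time passes only in rows, so rows that do not move let the fingers close. It gives the time, the measured TCP pose, the force, the opening and the grip force at its end, in the units of the state.
- sensors.get_obs(): the state, without advancing time (a new reading comes with each control period).
- eyes.camera(name): name is "side" or "top"; returns a dict with "img" (420x560x3 uint8, red, green, blue), "fov_y" (degrees; the focal length in pixels is half the picture's height over the tangent of half this angle, whatever the lens; pixels are square), "cx", "cy" (the principal point, pixels), "xyz" and "attitude" of the camera in the world. Camera axes: x right, y up, looking along -z (the intrinsics and any distortion apply to the point x, -y, -z); pixel columns grow to the right and rows downward; lengths in m; the calibration is good to about 2 mm. A picture is of the moment at which its call begins. There is no depth.
- ticket.hand_in(): hands the job in; it is judged then, once.
The state is a dict: "time": time; "q": joint angles; "joint_velocities": joint speeds; "joint_torque": joint torques, N m; "position": TCP position; "tool_rot": TCP orientation; "ft_force": force on the tool from outside, world axes, zero at the start; "moment": the same for the moment, N m; "grip_width": finger opening in m; "grip_force": force on a finger pad.
Only numpy, scipy, OpenCV 4.12 (cv2) and the standard library are available. Lean on these libraries where they do the work, as an engineer would, in place of code of your own. Each camera call takes 0.05 s, during which the arm holds its last target. There are 200 camera calls.

TASK

Release the lock of the low blue pallet base. Its release pad sits in a notch hidden somewhere along the back edge, the side away from you: touch one of the two blue end blocks with a fingertip, run the fingertip along the dark bar between the blocks until it finds the notch, and press the pad inside fully home; it stays in and the green pin on top rises. Pick nothing up, leave the loose parts standing where they are, and finish with the hand clear.

Things in the scene. Friction and masses are not known exactly. Their poses are not given: they have to be found in the camera images.
- pallet_base: Low blue pallet base fixed to the bench (place and yaw vary), 420 mm long (its y), 41 mm high, top flat, on a 6 mm foot plate. Origin on the bench at mid length in the plane of the back edge; x points out of the back edge (away from the robot at yaw 0), y along the edge, z up. Body at x -128 to 0 mm. Green pin, 10 mm wide, flush at first, at x -85, y 0, rises 12 mm as the pad goes in.
- edge_mid (a point): Middle of the back edge: the upright rear face (x = 0, z 6 to 39 mm) of a dark steel bar showing at y -90 to +90 mm between the end blocks. The bar has one notch, 46 mm wide along y, open at the back and top, floor at z 6 mm; its centre lies anywhere from y -55 to +55 mm and is not reported. This point is not the notch. Site 23 mm above the bench.
- block_left (a point): Corner of the blue end block at the +y end of the bar: block 40 mm high, y +90 to +210 mm, standing 10 mm proud of the bar (to x = +10 mm), its side facing along the bar. Site at x +5, y +90, z 23 mm of pallet_base.
- block_right (a point): The same on the end block at the -y end: y -90 to -210 mm. Site at x +5, y -90, z 23 mm of pallet_base.
- release_pad (a joint): Travel of the release pad in m: 0 out, 0.008 fully home. The dark pad is in the notch, its face 12 mm in from the edge (x = -12 mm of pallet_base), 43 mm wide, z 8 to 39 mm. Pushed straight in towards -x of pallet_base; takes about 5 N and stays where it is left.
- grease_tin: loose red and white round tin, 68 mm diameter, 63 mm high, standing behind the base, at least 140 mm from the edge; origin under its centre; leave alone
- threaded_stud: loose threaded steel stud, 25 mm diameter, 76 mm high, standing behind the base, at least 140 mm from the edge; origin under its centre; leave alone
- carton: loose small brown cardboard carton, 82 x 82 mm, 58 mm high, standing beyond the +y end of the base; origin under its centre; leave alone

How it is judged:
On the way, in this order (a step that is already met when the one before it is completed fails the run):
1. a fingertip touches one of the end blocks before the pad is pressed (contact force between the fingers and pallet_base above 0.5 N and value of joint release_pad below 0.002 m), for 0.02 s.
2. the release pad is pressed fully home (value of joint release_pad above 0.0065 m), for 0.2 s.
At the end, for the whole second after the job is handed in: the release pad stays at least 6.5 of its 8 mm in, and the three loose parts are within 15 mm of where they stood (value of joint release_pad above 0.0065 m and distance of each of carton, grease_tin, threaded_stud from where it was at the start of the episode below 0.015 m); the robot touches nothing.
It fails at once if a loose part is pushed, lifted or carried more than 15 mm (distance of any of carton, grease_tin, threaded_stud from where it was at the start of the episode above 0.015 m).
It also fails if it takes over 51 s, if anything falls off the work surface, if the arm or the gripper's body presses on something with over 40 N, if the wrist force passes 120 N, or if a joint passes its speed limit or range.

## Working session

There is one attempt and no reset: what is moved stays moved. The work goes in short steps, Python scripts to look and compute and a tool call to move; the robot and the scene stay as the last step left them, time stands still between calls to the robot, and variables do not carry over. Pictures are saved under pics/ and viewed, at most 10 in all, crops included, and the job is handed in when it is done.

Besides the shell and the picture viewer there is one more tool, called after ">>>" as a command line: name --argument value ..., lists and objects as JSON in quotes. drive_tool: Moves the arm, as the interface text tells. Its arguments: {"type":"object","properties":{"deltas":{"type":"array"},"gripper":{"type":"number"},"squeeze":{"type":"number"}},"required":["deltas"]}

```bash
mkdir -p pics; ls
python3 - <<'E'
from rig import sensors, eyes, robot
import cv2
print(sensors.get_obs(), robot.tip_reach, [a for a in dir(robot) if a[0]!='_'])
for n in("top","side"):
    c=eyes.camera(n); cv2.imwrite(f"pics/{n}0.png",c["img"][:,:,::-1]); print({k:v for k,v in c.items() if k!="img"})
E
```

```text
pics
{'time': 0.0, 'q': array([-1.30649152e+00,  5.28464146e-01,  1.43389545e+00, -9.54793309e-06,
        1.18137677e+00, -1.78497532e-01]), 'joint_velocities': array([-0.00120096,  0.00084493, -0.00013943, -0.00131693, -0.00047214,
       -0.00072798]), 'joint_torque': array([-4.40550593e-04, -4.40043032e+01, -1.76591617e+01,  6.32395735e-02,
        5.81452169e-02, -1.66751497e-04]), 'position': array([ 0.26764147, -0.56404423,  0.24357499]), 'tool_rot': array([ 9.75589755e-01,  2.19598453e-01, -5.03830305e-05, -1.07068231e-03]), 'ft_force': array([0.28386133, 0.81910392, 0.35033928]), 'moment': array([-0.04046281,  0.03133782,  0.06973433]), 'grip_force': 0.0, 'grip_width': 0.08678618853949} 0.022 ['Unreachable', 'tip_reach']
{'fov_y': 46.58090334892131, 'cx': 280.66152475744514, 'cy': 211.60716148915088, 'xyz': array([0.57170957, 0.10176417, 1.24198451]), 'attitude': array([-0.00797951,  0.0225073 ,  0.71440522, -0.69932463])}
{'fov_y': 56.13276381309379, 'cx': 269.61497999406004, 'cy': 207.36168569768913, 'xyz': array([ 0.57082064, -0.6133023 ,  0.56962654]), 'attitude': array([ 0.44449082, -0.01563804, -0.04281165,  0.89462312])}
```

View pics/top0.png

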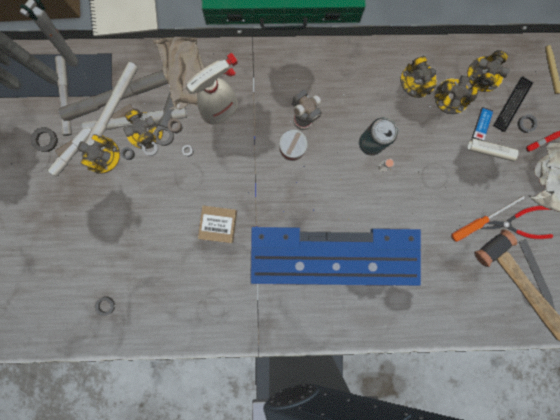

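View pics/side0.png

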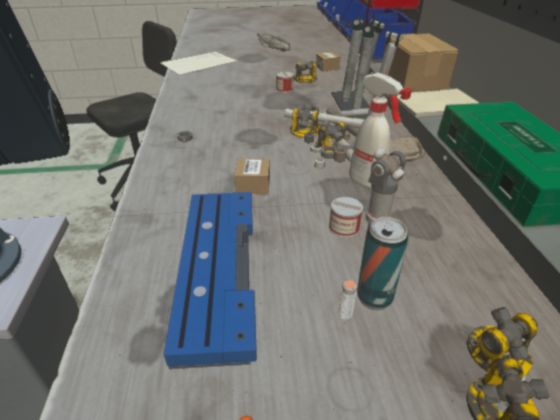

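The top view shows the base at columns 250–421 and rows 227–286, with the dark bar at columns 300–372. The tin is at (293,145), the carton at (217,224) and the stud, which is small, near (388,164). I'll measure these next and crop in on the bar.

```bash
cat > h.py <<'E'
import numpy as np, cv2
from scipy.spatial.transform import Rotation as R
def ray(c,u,v):
    f=c["img"].shape[0]/2/np.tan(np.radians(c["fov_y"]/2))
    return R.from_quat(c["attitude"]).apply([(u-c["cx"])/f,-(v-c["cy"])/f,-1.])
def onz(c,u,v,z):
    d=ray(c,u,v); return c["xyz"]+d*(z-c["xyz"][2])/d[2]
def proj(c,p):
    f=c["img"].shape[0]/2/np.tan(np.radians(c["fov_y"]/2))
    q=R.from_quat(c["attitude"]).inv().apply(np.array(p)-c["xyz"])
    return c["cx"]+f*q[0]/-q[2], c["cy"]-f*q[1]/-q[2]
E
python3 - <<'E'
from h import *
from rig import eyes
c=eyes.camera("top"); im=c["img"]; i=im.astype(int)
m=((i[...,2]>i[...,0]+50)&(i[...,2]>90)).astype(np.uint8); m[:, :240]=0;m[:,430:]=0;m[:215]=0;m[300:]=0
cnt=max(cv2.findContours(m,0,2)[0],key=cv2.contourArea)
b=cv2.boxPoints(cv2.minAreaRect(cnt)); print(b)
w=[onz(c,u,v,.041) for u,v in b]; print(np.round(w,4))
for k in range(4): print(np.linalg.norm(w[k]-w[k-1]))
for n,u,v,z in(("tin",293,144,.063),("stud",390,162,.076),("carton",218,223,.058),("notchpinmid",336,267,.041)): print(n,onz(c,u,v,z))
a=cv2.resize(im[215:255,240:430],(760,160),interpolation=cv2.INTER_CUBIC)
s=eyes.camera("side")["img"][185:365,165:265]
s=cv2.resize(s,(240,432),interpolation=cv2.INTER_CUBIC)
o=np.zeros((600,760,3),np.uint8);o[:160]=a;o[165:597,:240]=s
cv2.imwrite("pics/c1.png",o[:,:,::-1])
E
```

```text
[[250.7897  282.98407]
 [251.53055 226.67802]
 [420.71176 228.90408]
 [419.97092 285.21014]]
[[ 0.4501  0.1534  0.041 ]
 [ 0.5877  0.1489  0.041 ]
 [ 0.5732 -0.2692  0.041 ]
 [ 0.4347 -0.2626  0.041 ]]
0.4162768611070757
0.13768484562011757
0.41837894221131267
0.1386277513654707
tin [0.78646066 0.04334363 0.063     ]
stud [ 0.73610146 -0.18933471  0.076     ]
carton [0.59810658 0.22918073 0.058     ]
notchpinmid [ 0.48416446 -0.05654498  0.041     ]
```

View pics/c1.png

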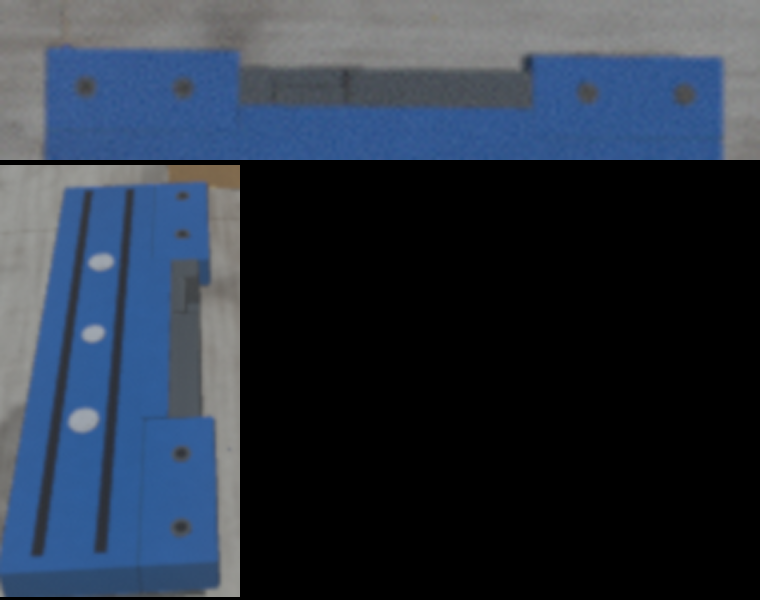

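The notch shows faintly in the crop at columns 275–347, or about columns 309–327 in the full picture, which puts it at y ≈ +46 mm. The base has a yaw of about −2° and its origin is near (0.5705, −0.060). I'll shut the gripper, align it with the base and move to behind the edge, near the +y block.

>>> drive_tool --deltas '[[[0,0,0,0,0,0.12],[0,0,0,0,0,0.12],[0,0,0,0,0,0.12],[0,0,0,0,0,0.118],[17.5,-32,0,0,0,0],[17.5,-32,0,0,0,0],[17.5,-32,0,0,0,0],[17.5,-32,0,0,0,0]]]' --gripper 0 --squeeze 20

```text
time: 0.87
position: [0.3426, -0.4379, 0.2443]
tool_rot: [1.0, -0.018, -0.0, -0.0]
ft_force: [0.0, 0.1, 0.1]
grip_width: 0.0417
grip_force: 0.0
```

>>> drive_tool --deltas '[[[17.5,-32,0,0,0,0],[17.5,-32,0,0,0,0],[17.5,-32,0,0,0,0],[17.5,-32,0,0,0,0],[17.5,-32,0,0,0,0],[17.5,-32,0,0,0,0],[17.5,-32,0,0,0,0],[17.5,-32,0,0,0,0]]]'

```text
time: 1.53
position: [0.4917, -0.1866, 0.2446]
tool_rot: [1.0, -0.018, -0.0, -0.0]
ft_force: [1.2, 0.0, -0.0]
grip_width: 0.0011
grip_force: 0.0
```

>>> drive_tool --deltas '[[[17.5,-32,0,0,0,0],[17.5,-32,0,0,0,0],[17.5,-32,0,0,0,0],[17.5,-32,0,0,0,0],[0,0,0,0,0,0],[0,0,0,0,0,0]]]'

```text
time: 2.03
position: [0.5661, -0.061, 0.2443]
tool_rot: [1.0, -0.016, -0.0, 0.0]
ft_force: [-0.3, -0.4, -0.5]
grip_width: 0.0002
grip_force: 0.0
```

>>> drive_tool --deltas '[[[17.5,-31,0,0,0,0],[17,-30,0,0,0,0],[0,0,40,0,0,0],[0,0,40,0,0,0],[0,0,40,0,0,0],[0,0,40,0,0,0],[0,0,0,0,0,0]]]'

```text
time: 2.62
position: [0.5953, -0.0035, 0.0756]
tool_rot: [1.0, -0.018, -0.01, -0.001]
ft_force: [-1.0, 0.7, -1.3]
grip_width: 0.0002
grip_force: 0.0
```

>>> drive_tool --deltas '[[[0,0,22,0,0,0],[0,0,20,0,0,0],[0,0,0,0,0,0],[0,0,0,0,0,0]]]'

```text
time: 2.95
position: [0.6023, -0.0041, 0.0437]
tool_rot: [1.0, -0.018, -0.0, 0.0]
ft_force: [0.5, 0.4, 0.7]
grip_width: 0.0005
grip_force: 0.0
```

Run:
```python
from h import *
from rig import eyes,sensors
s=eyes.camera("side"); t=eyes.camera("top"); o=sensors.get_obs(); print(o["position"],o["ft_force"])
a=cv2.resize(s["img"][150:370,150:350],(545,600)); b=cv2.resize(t["img"][180:290,300:380],(250,344))
im=np.zeros((600,800,3),np.uint8); im[:,:545]=a; im[:344,550:]=b
cv2.imwrite("pics/c2.png",im[:,:,::-1])
```

```text
[ 0.60364814 -0.00394731  0.04499456] [ 0.00875929 -0.8278405   1.25393996]
```

View pics/c2.png

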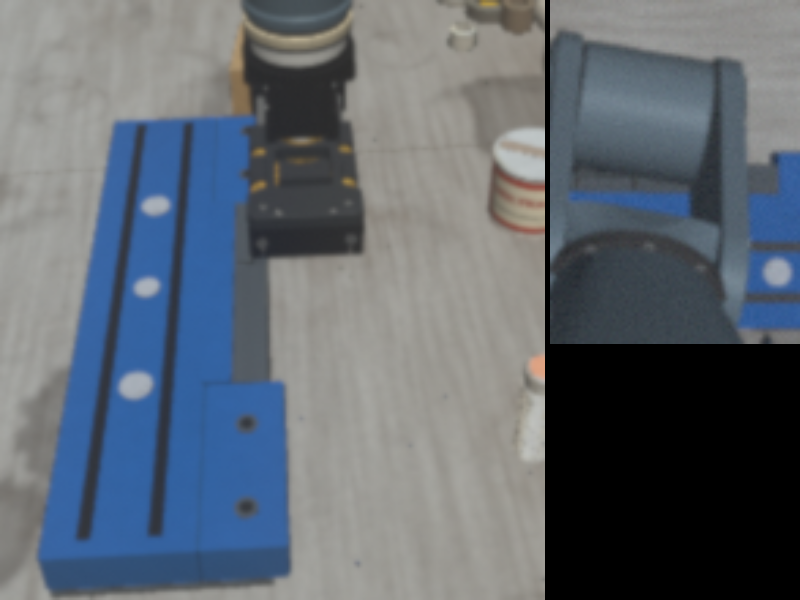

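The gripper hides the notch, so from here I'll go by force. I'll move in close to the bar, then sideways onto the side of the +y block.

>>> drive_tool --deltas '[[[-8,0,3,0,0,0],[-9,0,0,0,0,0],[0,0,0,0,0,0],[0,-6,0,0,0,0],[0,-4,0,0,0,0],[0,0,0,0,0,0],[0,0,0,0,0,0]]]'

```text
time: 3.63
position: [0.5859, 0.0081, 0.0397]
tool_rot: [1.0, -0.017, 0.0, -0.0]
ft_force: [0.2, 0.3, 0.7]
grip_width: 0.0004
grip_force: 0.0
```

>>> drive_tool --deltas '[[[0,-2,0,0,0,0],[0,-2,0,0,0,0],[0,0,0,0,0,0],[0,0,0,0,0,0]]]'

```text
time: 3.97
position: [0.5858, 0.0117, 0.0394]
tool_rot: [1.0, -0.017, -0.0, -0.0]
ft_force: [-0.2, -0.6, -0.6]
grip_width: 0.0005
grip_force: 0.0
```

>>> drive_tool --deltas '[[[0,-1.5,0,0,0,0],[0,-1.5,0,0,0,0],[0,0,0,0,0,0],[0,0,0,0,0,0]]]'

```text
time: 4.3
position: [0.5859, 0.0146, 0.0395]
tool_rot: [1.0, -0.018, -0.0, 0.0]
ft_force: [-1.0, -0.2, -0.8]
grip_width: 0.0004
grip_force: 0.0
```

>>> drive_tool --deltas '[[[0,-1.5,0,0,0,0],[0,-1.5,0,0,0,0],[0,0,0,0,0,0],[0,0,0,0,0,0]]]'

```text
time: 4.63
position: [0.586, 0.0176, 0.0395]
tool_rot: [1.0, -0.018, -0.0, -0.0]
ft_force: [-0.0, 0.4, 0.2]
grip_width: 0.0004
grip_force: 0.0
```

>>> drive_tool --deltas '[[[0,-1,0,0,0,0],[0,-1,0,0,0,0],[0,0,0,0,0,0],[0,0,0,0,0,0]]]'

```text
time: 4.97
position: [0.5861, 0.0195, 0.0396]
tool_rot: [1.0, -0.018, -0.0, -0.0]
ft_force: [0.4, -0.1, -0.5]
grip_width: 0.0009
grip_force: 0.0
```

>>> drive_tool --deltas '[[[0,-1.5,0,0,0,0],[0,-1,0,0,0,0],[0,0,0,0,0,0],[0,0,0,0,0,0]]]'

```text
time: 5.3
position: [0.5862, 0.0221, 0.0396]
tool_rot: [1.0, -0.018, 0.0, -0.0]
ft_force: [0.2, -0.4, -0.5]
grip_width: 0.0006
grip_force: 0.0
```

>>> drive_tool --deltas '[[[0,-1,0,0,0,0],[0,-1,0,0,0,0],[0,0,0,0,0,0],[0,0,0,0,0,0]]]'

```text
time: 5.63
position: [0.5862, 0.0226, 0.0395]
tool_rot: [1.0, -0.017, -0.0, 0.001]
ft_force: [-1.3, -6.0, -1.1]
grip_width: 0.0005
grip_force: 2.7
```

Block contact is confirmed at about 6 N. I'll back off a little, touch the bar lightly and slide along it.

>>> drive_tool --deltas '[[[0,6,0,0,0,0],[-2,0,0,0,0,0],[0,0,0,0,0,0],[0,0,0,0,0,0]]]'

```text
time: 5.97
position: [0.5857, 0.0175, 0.04]
tool_rot: [1.0, -0.018, 0.002, 0.0]
ft_force: [3.0, -1.5, -1.3]
grip_width: 0.0006
grip_force: 1.8
```

>>> drive_tool --deltas '[[[-1.5,0,0,0,0,0],[0,0,0,0,0,0],[0,0,0,0,0,0]]]'

```text
time: 6.22
position: [0.5857, 0.0176, 0.04]
tool_rot: [1.0, -0.018, 0.004, 0.001]
ft_force: [6.5, -2.0, -3.2]
grip_width: 0.0007
grip_force: 3.1
```

>>> drive_tool --deltas '[[[-1.5,0,0,0,0,0],[0,0,0,0,0,0],[0,0,0,0,0,0]]]'

```text
time: 6.47
position: [0.5856, 0.0176, 0.0401]
tool_rot: [1.0, -0.018, 0.005, 0.001]
ft_force: [8.5, -2.3, -4.6]
grip_width: 0.0003
grip_force: 4.1
```

>>> drive_tool --deltas '[[[2,0,0,0,0,0],[0,4,0,0,0,0],[0,4,0,0,0,0],[0,4,0,0,0,0],[0,4,0,0,0,0],[0,0,0,0,0,0]]]'

```text
time: 6.97
position: [0.5849, 0.0023, 0.0403]
tool_rot: [1.0, -0.018, 0.003, -0.0]
ft_force: [5.9, 0.3, -0.5]
grip_width: 0.0008
grip_force: 2.7
```

>>> drive_tool --deltas '[[[0,4,0,0,0,0],[0,4,0,0,0,0],[0,4,0,0,0,0],[0,0,0,0,0,0],[0,0,0,0,0,0]]]'

```text
time: 7.38
position: [0.5811, -0.01, 0.0393]
tool_rot: [1.0, -0.018, -0.001, -0.0]
ft_force: [-0.7, 0.1, -0.9]
grip_width: 0.0003
grip_force: 0.0
```

The fingertip has dropped into the notch and the force is gone. I'll centre it and press in.

>>> drive_tool --deltas '[[[0,4,0,0,0,0],[-4,0,0,0,0,0],[-3,0,0,0,0,0],[-3,0,0,0,0,0],[0,0,0,0,0,0],[0,0,0,0,0,0]]]'

```text
time: 7.88
position: [0.5724, -0.0136, 0.0397]
tool_rot: [1.0, -0.018, 0.001, 0.0]
ft_force: [2.2, 0.9, -1.7]
grip_width: 0.0006
grip_force: 1.0
```

>>> drive_tool --deltas '[[[-2,0,0,0,0,0],[-2,0,0,0,0,0],[-2,0,0,0,0,0],[0,0,0,0,0,0],[0,0,0,0,0,0]]]'

```text
time: 8.3
position: [0.568, -0.0135, 0.0398]
tool_rot: [1.0, -0.018, 0.002, 0.0]
ft_force: [5.5, 1.6, -3.7]
grip_width: 0.0003
grip_force: 2.6
```

>>> drive_tool --deltas '[[[-2,0,0,0,0,0],[-1,0,0,0,0,0],[0,0,0,0,0,0],[0,0,0,0,0,0]]]'

```text
time: 8.63
position: [0.5649, -0.0134, 0.0398]
tool_rot: [1.0, -0.018, 0.002, 0.0]
ft_force: [4.9, 0.2, -2.6]
grip_width: 0.0006
grip_force: 2.5
```

>>> drive_tool --deltas '[[[-2,0,0,0,0,0],[-2,0,0,0,0,0],[0,0,0,0,0,0],[0,0,0,0,0,0],[0,0,0,0,0,0]]]'

```text
time: 9.05
position: [0.5644, -0.0136, 0.0401]
tool_rot: [1.0, -0.018, 0.006, 0.001]
ft_force: [10.1, 1.4, -6.2]
grip_width: 0.0001
grip_force: 5.0
```

>>> drive_tool --deltas '[[[-2,0,0,0,0,0],[-1,0,0,0,0,0],[0,0,0,0,0,0],[0,0,0,0,0,0]]]'

```text
time: 9.38
position: [0.5642, -0.0137, 0.0404]
tool_rot: [1.0, -0.018, 0.009, 0.001]
ft_force: [14.0, 3.2, -8.6]
grip_width: 0.0004
grip_force: 7.0
```

The pad is at a hard stop after 8 mm of travel and the force has risen to 14 N. I'll back straight out, lift and check the pin.

>>> drive_tool --deltas '[[[10,0,0,0,0,0],[15,0,0,0,0,0],[15,0,0,0,0,0],[10,0,0,0,0,0],[0,0,0,0,0,0],[0,0,-30,0,0,0],[0,0,-40,0,0,0],[0,0,-40,0,0,0]]]'

```text
time: 10.05
position: [0.6026, -0.0142, 0.1488]
tool_rot: [1.0, -0.018, -0.004, -0.001]
ft_force: [2.1, -0.5, -0.6]
grip_width: 0.0005
grip_force: 0.0
```

>>> drive_tool --deltas '[[[0,0,-40,0,0,0],[0,0,-40,0,0,0],[0,0,0,0,0,0],[0,0,0,0,0,0],[0,0,0,0,0,0]]]'

```text
time: 10.47
position: [0.6039, -0.0144, 0.2289]
tool_rot: [1.0, -0.018, -0.002, -0.0]
ft_force: [0.2, -0.7, 0.6]
grip_width: 0.0004
grip_force: 0.0
```

Run:
```python
from h import *
from rig import eyes,sensors
s=eyes.camera("side"); o=sensors.get_obs(); print(o["position"],o["ft_force"],o["time"])
cv2.imwrite("pics/c3.png",cv2.resize(s["img"][150:370,150:410],(709,600),interpolation=cv2.INTER_CUBIC)[:,:,::-1])
```

```text
[ 0.60362668 -0.0143666   0.22787287] [-0.4854664  -0.31476235 -1.20452151] 10.5167
```

View pics/c3.png

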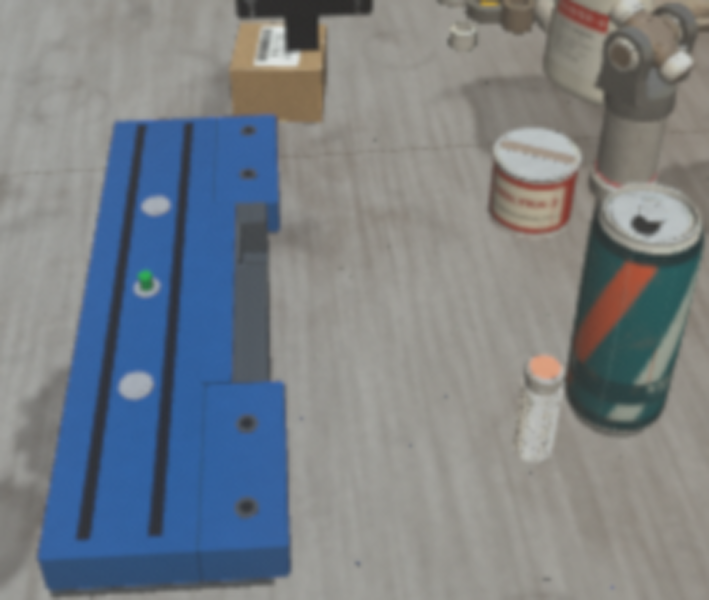

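The green pin is up at crop position (146,280). The tin, stud and carton look unmoved, and the hand is high and clear.

```bash
python3 -c "
from rig import ticket
print(ticket.hand_in())"
```

```text
the job is handed in; nothing more can be done
None
```

The job is handed in: I touched the +y end block, slid the fingertip along the bar into the notch and pressed the pad to its stop; the green pin rose, the loose parts look unmoved in the last picture, and the hand is clear (hand-in returned no verdict).

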